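Weigh the bottle carrier on the hanging scale

TASK

Weigh the loaded wooden bottle carrier: take the hanging spring scale off its stand, pass its hook under the carrier's round handle at the empty end, where no bottles are in the way, and slide it along between the bottles to the handle groove over the middle of the load (the second groove from the loaded end) while the carrier still stands on the worktop. Then lift straight up until the carrier hangs about 5 cm clear, level and still from the hook alone, and finish like that, still holding the scale up so that it can be read. Keep every bottle upright in its cell and leave the other things on the worktop where they are.

Things in the scene. Friction and masses are not known exactly. Their poses are not given: they have to be found in the camera images.
- carrier: loose light-wood six-bottle carrier, 236 long (its x) x 200 wide (its y) mm, 0.82 kg with its four bottles; origin at the centre of its underside. Side walls 64 mm high. End boards at x = -113 and +113 mm, 172 mm high, carry a level round handle. The four bottles stand at x = 0 and x = +73 (loaded end), higher than the handle; the two cells at x = -73 (empty end) are free.
- handle_mid (a point): middle of the handle: carrier x = 0, y = 0, 150 mm above its underside; axes as the carrier's. The handle is a wooden rod of 18 mm diameter along x, with four turned grooves at x = -60, -20, +20, +60 mm (12 mm diameter, 8 mm flat, 14 mm wide with the 45 degree flanks). The bottles leave about 25 mm free either side of its axis.
- balance_groove (a point): point on the handle's axis in the groove at carrier x = +20 mm, the second groove from the loaded end; axes as the carrier's. The loaded carrier hangs level from here; from any other groove it tips by 0.4 rad or more.
- entry_point (a point): point on the handle's axis at carrier x = -75 mm, in the middle of the empty end; axes as the carrier's. Both sides of the handle are free here, from the middle bottles (x = -33) to the end board (x = -108), down to the 54 mm high inner walls.
- scale: loose hanging spring scale: grey case 28 thick (its x) x 46 wide (its y) x 90 high mm, 13 mm wire loop on top, 0.16 kg; origin at the centre of the case's underside, z up, graduated white face on the -x side. Grip the case from above across its 28 mm thickness, about 58 mm above the origin. The hook hangs below it in the y-z plane.
- hook_seat (a point): on the scale's axis 68 mm below its origin (unloaded), axes as the scale's: here lies the handle's axis once hung in a groove. The 6 mm wire goes straight down to z = -18 of the scale, jogs to y = +15 mm at z = -30, then down and round a U (inner radius 12 mm, centre y = 0, z = -62); lowest point z = -80, nothing beyond 18 mm from the axis.
- hook_tip (a point): centre of the hook's round tip, at y = -15, z = -55 mm of the scale (top of the tip z = -52); axes as the scale's. The mouth opens to the scale's -y: the 18 mm handle enters sideways over the tip with its axis 31 to 42 mm below the scale's origin; at 59 mm below it is held loosely in the U and the hook can be slid along.
- scale_hook (a joint): how far the load draws the hook down out of the scale, m: 0 unloaded, spring 500 N/m, about 0.016 with the whole carrier hanging, end stop 0.03.
- scale_stand: fixed steel stand, origin under the centre of its round foot (110 mm diameter, 12 mm high). A post at x = +40 mm carries, 110 mm up, a fork of two level prongs (y = -17 and +17 mm, gap 26 mm) open to -x, tips turned up 3 mm. The case rests on them over the foot's centre, axes as the stand's. The hook cannot pass up the gap: raise the scale 5 to 13 mm, then draw it 55 mm or more to -x.
- sauce_l: glass sauce bottle with yellow-brown cap, 58 diameter x 208 mm, 0.11 kg; origin at the centre of its underside. In the carrier's left (+y) cell at the loaded (+x) end, at carrier x = +73, y = +59 mm.
- sauce_r: the same kind of glass sauce bottle, in the right (-y) cell at the loaded end, carrier x = +73, y = -59 mm.
- water_l: clear plastic water bottle, 65 diameter x 207 mm, 0.12 kg, origin under its centre, in the carrier's left middle cell, carrier x = 0, y = +59 mm.
- water_r: the same kind of water bottle in the right middle cell, carrier x = 0, y = -59 mm.
- jar_mustard: bystander: mustard jar with a red lid, 66 diameter x 100 mm, origin under its centre; to be left alone.
- salt_shaker: bystander: glass salt shaker, 44 diameter x 90 mm, origin under its centre; to be left alone.
- egg_cup: bystander: egg cup, 48 diameter x 46 mm, origin under its centre; to be left alone.
Not all that is in view belongs to the job. Several things look just like the scale_stand: the one meant starts farthest from the robot's base.

How it is judged:
By the outcome, as a careful person would: the job done as asked, in the order asked, and still so for the second after the job is handed in, while the arm keeps its last pose, push and grip.
It also fails if it takes over 58 s, if anything falls off the work surface, if the arm or the gripper's body presses on something with over 40 N, if the wrist force passes 120 N, or if a joint passes its speed limit or range.

ROBOT

A 7-joint arm with a two-finger parallel gripper is mounted at the origin on a cart in front of the work surface, level with it; the furniture and walls round the work are solid. World frame = base frame: x ahead of the robot, y to its left, z up, the work surface at z = 0. Lengths are in m, angles in rad, forces in N, time in s.
With the tool pointing down it reaches from about 0.375 to 0.925 m from the base axis. Payload 3.1 kg.
Tool frame: the origin (TCP) lies between the finger pads; the fingertips stand 19 mm ahead of it and the grasp point (between the pads) is the TCP; z points along the fingers, y is the line along which they close (so a half turn about z gives the same grasp; the last joint's range is limited). The gripper opens to 85 mm and grips with 20 to 120 N. Pads are 22 mm wide; open, the fingers measure 114 mm over their backs; the gripper's body (76 mm by 85 mm) begins 54 mm behind the grasp point. The pads swing forward as they close: fully open they stand 13 mm farther back than shut.
Start: joints at [-1.264, 0.383, 0.044, 1.598, -0.018, 1.161, -0.05], TCP at [0.256, 0.597, 0.25] pointing down, gripper open.
Joint ranges: [-2.61, 2.61], [-0.41, 2.15], [-1.48, 1.57], [0, 2.5], [-1.57, 4.71], [0.05, 1.97], [-2.85, 2.85]. Speed limits (rad/s): [2.79, 2.79, 3.14, 3.14, 3.14, 3.14, 3.14].

INTERFACE

Orientations are given as a unit quaternion [x, y, z, w].
In Python, from bench import move_ptp, movel, move_j, move_gripper, pause, inverse_kinematics, read_camera, camera_params, MotionError, sign_off, look_for, tip_of, read_time_s, read_qpos, read_joint_vel, read_effort, read_eef_pos, read_tcp_rot, read_ft_force, read_ft_torque, read_finger_gap, read_grasp_force gives the robot as it stands. Calls block until the motion is done:
- move_ptp(position, orientation): joint-space move of the TCP to a pose.
- movel(position, orientation=None, speed=0.15): straight line of the TCP; orientation=None keeps the orientation; speed is the mean speed in m/s.
- move_j(angles): joint-space move.
- move_gripper(opening, effort=None): finger opening in m; effort is the grip in N (None keeps the last); returns when the fingers have stopped.
- pause(seconds).
- inverse_kinematics(position, orientation): joint angles nearest the present ones, or None.
- read_camera(name): name is "side" or "top"; returns the picture (384x512x3 uint8, red, green, blue); there is no depth.
- camera_params(name): a dict with "K" (3x3 intrinsics, pixels), "camera_from_world" (4x4, takes a point from world to camera coordinates). Camera axes: x right, y down, z forward; pixel columns grow to the right and rows downward; lengths in m; the calibration is good to about 2 mm. A picture is of the moment at which its call begins. camera_params takes no time and is no camera call.
A pose or a line that the arm cannot do raises MotionError and nothing moves.
- sign_off(): hands the job in; it is judged then, once.
Trained networks look in the newest picture that a camera, given by its name, has taken for a name from the list of things; names that differ only in an ending like _2 or _b are one class to them, and where a whole thing is asked for, a point or a joint stands for the part that bears it (a point fixed in the world has none). Each returns a list of dicts, best first, with "confidence" (0 to 1); they miss things now and then, are a little off and sometimes report something else, mostly with a low value. They report only what shows in the picture. A call takes as long as a camera call. They do not tell look-alikes from the thing itself.
- look_for(camera, name): "at" ([column, row] in pixels, amid what is visible of it).
- tip_of(camera, name): "at" ([column, row] in pixels: a listed point, or the origin of a listed thing).
Readings, each from a call of its own:
- read_time_s(): time.
- read_qpos(): joint angles.
- read_joint_vel(): joint speeds.
- read_effort(): joint torques, N m.
- read_eef_pos(): TCP position.
- read_tcp_rot(): TCP orientation.
- read_ft_force(): force on the tool from outside, world axes, zero at the start.
- read_ft_torque(): the same for the moment, N m.
- read_finger_gap(): finger opening in m.
- read_grasp_force(): force on a finger pad.
Only numpy, scipy, OpenCV 4.12 (cv2) and the standard library are available. Lean on these libraries where they do the work, as an engineer would, in place of code of your own. Each camera call takes 0.05 s, during which the arm holds its last target. There are 200 camera calls.

## Working session

There is one attempt and no reset: what is moved stays moved. The work goes in short steps, each a Python script; the robot and the scene stay as the last script left them, time stands still between calls to the robot, and variables do not carry over. Pictures are saved under pics/ and viewed, at most 10 in all, crops included, and the job is handed in when it is done.

```bash
mkdir -p pics
cat > h.py <<'E'
import numpy as np, cv2
from bench import *
P={c:camera_params(c) for c in("side","top")}
def proj(c,X):
    p=P[c]; T=np.array(p["camera_from_world"]);q=T[:3,:3]@np.array(X,float)+T[:3,3];u=np.array(p["K"])@q;return u[:2]/u[2]
def ray(c,uv):
    p=P[c];T=np.array(p["camera_from_world"]);d=T[:3,:3].T@np.linalg.inv(np.array(p["K"]))@np.array([uv[0],uv[1],1.]);return -T[:3,:3].T@T[:3,3],d/np.linalg.norm(d)
def atz(c,uv,z):
    o,d=ray(c,uv);return o+d*(z-o[2])/d[2]
def tri(a,b):
    o1,d1=ray("side",a);o2,d2=ray("top",b)
    s=np.linalg.lstsq(np.c_[d1,-d2],o2-o1,rcond=None)[0];p,q=o1+s[0]*d1,o2+s[1]*d2
    return (p+q)/2,np.linalg.norm(p-q)
def snap(c,f):
    im=read_camera(c);cv2.imwrite("pics/"+f,cv2.cvtColor(im,cv2.COLOR_RGB2BGR));return im
E
python3 - <<'E'
from h import *
np.set_printoptions(precision=3,suppress=True)
for c in("side","top"):
    snap(c,c+"0.png");o,_=ray(c,(256,192));print(c,o)
    for n in("scale","scale_stand","carrier"):
        print(n,"look",[(np.round(d["at"]),round(d["confidence"],2)) for d in look_for(c,n)])
    for n in("scale","scale_stand","hook_seat","hook_tip","carrier","handle_mid","balance_groove","entry_point","sauce_l","water_l","jar_mustard","salt_shaker","egg_cup"):
        print(n,"tip",[(np.round(d["at"],1),round(d["confidence"],2)) for d in tip_of(c,n)])
print(read_time_s(),read_tcp_rot())
E
python3 -c "
import cv2;[cv2.imwrite(f'pics/{c}0b.png',cv2.resize(cv2.imread(f'pics/{c}0.png'),(800,600),interpolation=2)) for c in('side','top')]"
```

```text
side [0.506 0.711 0.562]
scale look [(array([312., 227.]), 0.75)]
scale_stand look [(array([304., 286.]), 0.82), (array([264., 159.]), 0.27)]
carrier look [(array([303., 184.]), 0.95), (array([290., 163.]), 0.7)]
scale tip [(array([311.5, 246.3]), 0.93)]
scale_stand tip [(array([339.8, 242.5]), 0.97), (array([304.7, 289.3]), 0.56)]
hook_seat tip [(array([304.5, 273.4]), 0.4), (array([296.9, 140.6]), 0.19)]
hook_tip tip [(array([308.5, 258. ]), 0.47)]
carrier tip [(array([289.6, 193.4]), 0.76)]
handle_mid tip [(array([296.7, 138.3]), 0.87)]
balance_groove tip [(array([289. , 137.2]), 0.61)]
entry_point tip [(array([329.2, 141.8]), 0.93)]
sauce_l tip [(array([263.1, 199.8]), 0.89), (array([265.5, 178.5]), 0.79)]
water_l tip [(array([288.5, 200.4]), 0.76)]
jar_mustard tip [(array([202. , 210.6]), 0.93)]
salt_shaker tip [(array([201.7, 240.4]), 0.68)]
egg_cup tip [(array([220.7, 309.5]), 0.56)]
top [0.37  0.003 1.146]
scale look [(array([307., 250.]), 0.7), (array([160., 253.]), 0.57)]
scale_stand look [(array([173., 264.]), 0.96), (array([230., 282.]), 0.8)]
carrier look [(array([307., 
[... 168 characters left out ...]
array([312.8, 261.8]), 0.61)]
hook_seat tip []
hook_tip tip []
carrier tip [(array([303.6, 234.8]), 0.61), (array([328.6, 238. ]), 0.21)]
handle_mid tip [(array([313.7, 220.5]), 0.72), (array([310.7, 230.5]), 0.63), (array([280.7, 208.3]), 0.24), (array([284. , 238.4]), 0.21)]
balance_groove tip [(array([313.9, 219.4]), 0.73)]
entry_point tip [(array([311.7, 260.4]), 0.83)]
sauce_l tip [(array([281.8, 208.1]), 0.93)]
water_l tip [(array([329.1, 239.1]), 0.78), (array([277.9, 235.8]), 0.68)]
jar_mustard tip [(array([253.5, 152.2]), 0.78)]
salt_shaker tip [(array([221.3, 165.1]), 0.53)]
egg_cup tip [(array([146.3, 201.8]), 0.59), (array([323.7, 237.2]), 0.32)]
1.7 [ 0.201  0.98  -0.    -0.   ]
```

View pics/side0b.png

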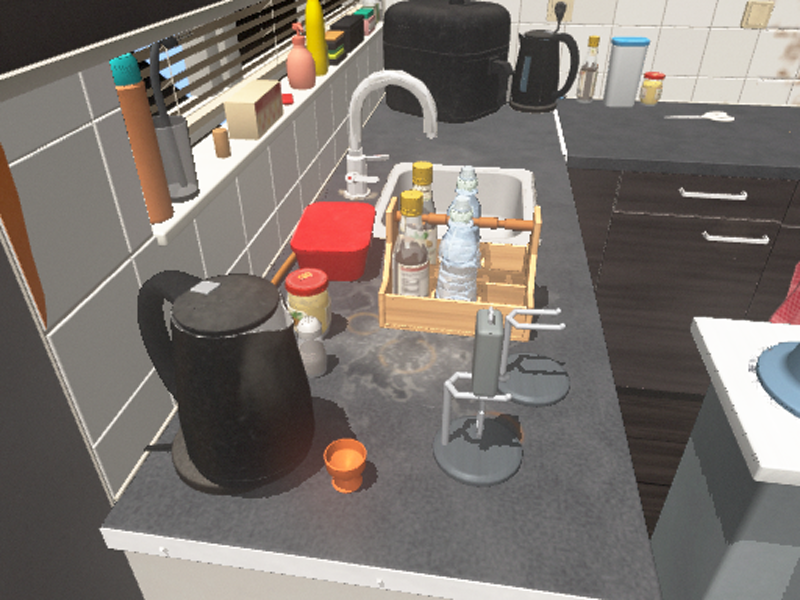

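View pics/top0b.png

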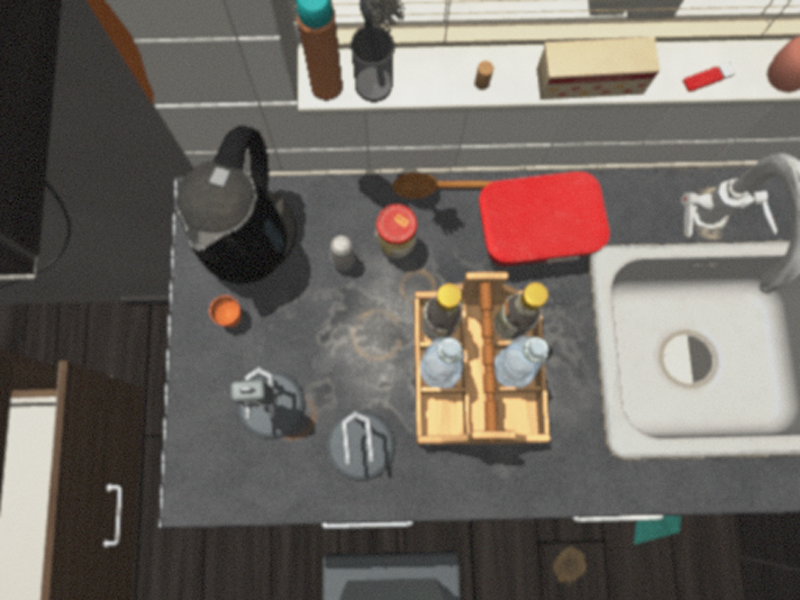

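The side view shows the scale at (312,227) of 512 hanging on the nearer-to-camera stand, with an empty stand behind it at about (340,242). In the top view the stands are at (172,258), with the scale, and (229,285), empty. The carrier's loaded end points away from the robot. I'll fit the poses and crop close.

Run:
```python
from h import *
np.set_printoptions(precision=3,suppress=True)
for n,a,b in(("entry",(329.2,141.8),(311.7,260.4)),("mid?",(296.7,138.3),(310.7,230.5)),("bal",(289,137.2),(313.9,219.4)),("scale o",(311.5,246.3),(164.3,257.1)),("stand",(304.7,289.3),(171.5,258.)),("stand2",(339.8,242.5),(228.7,285.5))):
    print(n,*tri(a,b))
print("stands",atz("top",(171.5,258),0),atz("top",(228.7,285.5),0),atz("side",(304.7,289.3),0))
for z in(.0,.15):print("per px",atz("top",(300,250),z)-atz("top",(301,250),z),atz("top",(300,250),z)-atz("top",(300,251),z))
s=cv2.imread("pics/side0.png");t=cv2.imread("pics/top0.png")
f=lambda im,x,y,w,h:cv2.resize(im[y:y+h,x:x+w],(400,300),interpolation=cv2.INTER_CUBIC)
cv2.imwrite("pics/crop1.png",np.vstack([np.hstack([f(s,264,184,120,90*0+90),f(s,274,224,80,60+0)]),np.hstack([f(t,130,220,80,60),f(t,260,170,152,114)])]))
```

```text
entry [ 0.458 -0.138  0.156] 0.005987943279124594
mid? [ 0.53  -0.14   0.158] 0.006435965625769221
bal [ 0.552 -0.148  0.156] 0.0005214217524014957
scale o [0.483 0.193 0.109] 0.0028857855845630343
stand [0.489 0.194 0.001] 0.0019710842347609573
stand2 [0.418 0.05  0.004] 0.0002218174194658232
stands [0.49  0.194 0.   ] [0.418 0.05  0.   ] [0.488 0.194 0.   ]
per px [0.    0.003 0.   ] [ 0.003 -0.     0.   ]
per px [0.    0.002 0.   ] [ 0.002 -0.     0.   ]
```

View pics/crop1.png

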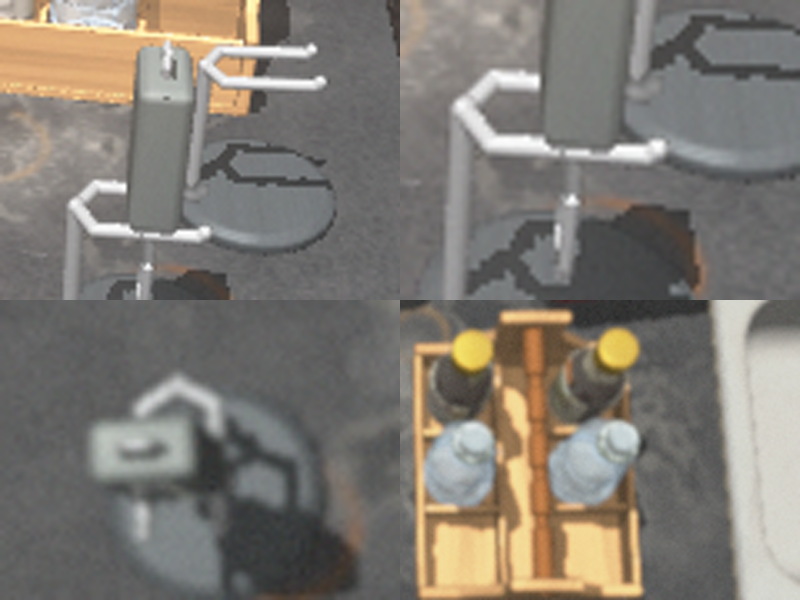

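The crop confirms the scale on the stand at top (172,258), the farther of the two (0.53 m against 0.42 m from the base). Its fork is open toward the robot, the hook mouth is on the carrier side, and the handle line shows clearly.

Run:
```python
from h import *
np.set_printoptions(precision=4,suppress=True)
# fork near prong in side view
for z in(.11,.115):
    a,b=atz("side",(292,253.4),z),atz("side",(325,254),z);print("prong",a,b,np.arctan2(*(a-b)[[1,0]]))
# handle fit
for c,box in(("top",(300,180,325,285)),("side",(240,125,350,155))):
    im=cv2.imread(f"pics/{c}0.png");x0,y0,x1,y1=box
    h=cv2.cvtColor(im,cv2.COLOR_BGR2HSV);m=(h[...,0]<13)&(h[...,1]>130)&(h[...,2]>60)
    k=np.zeros_like(m);k[y0:y1,x0:x1]=m[y0:y1,x0:x1]
    n,l,s,_=cv2.connectedComponentsWithStats(k.astype(np.uint8));
    for i in np.argsort(-s[1:,4])[:4]+1:
        v,u=np.nonzero(l==i);f=cv2.fitLine(np.c_[u,v].astype(np.float32),cv2.DIST_HUBER,0,.01,.01).ravel();e=[f[2:]+f[:2]*t for t in(-30,30)]
        g=[atz(c,q,.15) for q in e];d=g[1]-g[0];d*=np.sign(d[0]);print(c,s[i],f,g[0],np.arctan2(d[1],d[0]))
# case top rectangle in top view
im=cv2.imread("pics/top0.png");r=im[235:265,140:180].astype(int);
m=((r.min(2)>105)&(r.max(2)-r.min(2)<25)).astype(np.uint8);print("\n".join("".join(".#"[x] for x in q) for q in m))
for y,e in((0,0),):pass
for p in((.483,.194,.20),(.483,.194,.215)):print(proj("top",p))
```

```text
prong [0.5168 0.2167 0.11  ] [0.4605 0.2095 0.11  ] 0.12623524207536124
prong [0.5166 0.2221 0.115 ] [0.461  0.2151 0.115 ] 0.12623524207536074
top [313 185   2   5   5] [  0.1115   0.9938 313.6    187.    ] [ 0.7    -0.1493  0.15  ] 0.05183372375349753
top [311 234   2   3   3] [  0.4719   0.8817 311.6667 235.    ] [ 0.579  -0.1138  0.15  ] 0.4386776225513969
top [311 248   2   2   2] [  0.7071   0.7071 311.5    248.5   ] [ 0.5366 -0.0956  0.15  ] 0.7442356047195324
top [310 210   2   2   2] [  0.7071  -0.7071 310.5    210.5   ] [ 0.5267 -0.0929  0.15  ] -0.8143645180813388
side [304 139  37   8  69] [  0.996    0.0896 322.9648 143.6048] [ 0.5418 -0.1416  0.15  ] -0.054266899698346076
side [270 137  17   5  33] [  1.      -0.0077 277.9097 140.0394] [ 0.6519 -0.1286  0.15  ] 0.1678491232824399
side [253 135   3   6  10] [  0.3703   0.9289 253.8    138.1   ] [ 0.6998 -0.3211  0.15  ] -1.2446220746127246
side [330 140   4   1   4] [  1.    0.  331.5 140. ] [ 0.5217 -0.1498  0.15  ] 0.1503931080745116
.......................######...........
.....................#########..........
....
[... 483 characters left out ...]
....
.......######################...........
.......#############..#######.......#...
.......######################...........
.......######################...........
.......######################...........
.......#####################..........##
........################..............##
......................................##
......................................##
......................................##
.................#.........#............
..............######..##.####...........
..............###############...........
..............###############...........
..............################..........
..............##################........
[155.8438 251.752 ]
[154.3957 250.9175]
```

Run:
```python
from h import *
np.set_printoptions(precision=4,suppress=True)
im=cv2.imread("pics/top0.png").astype(float)
pts=[]
for v in range(184,276,2):
    r=im[v,304:322]; w=np.clip((r[:,2]-1.9*r[:,1]+20),0,None)  # red minus green
    rr=(r[:,2]/(r[:,1]+1)); w=np.clip(rr-1.5,0,None)*(r[:,2]>70)
    if w.sum()>.3: pts.append((304+(w*np.arange(18)).sum()/w.sum(),v))
    if v%12==4: print(v,np.round(rr,1))
pts=np.array(pts,np.float32);f=cv2.fitLine(pts,cv2.DIST_HUBER,0,.01,.01).ravel();print(len(pts),f)
res=(pts-f[2:])@np.array([-f[1],f[0]]);print("res",res.std())
g=[atz("top",f[2:]+f[:2]*t*np.sign(f[1]),.15) for t in(40,-40)];d=g[1]-g[0];print(g,"yaw",np.arctan2(d[1],d[0]))
s=cv2.imread("pics/side0.png").astype(float);pts=[]
for u in list(range(256,262))+list(range(272,286))+list(range(308,341)):
    r=s[130:152,u];rr=r[:,2]/(r[:,1]+1);w=np.clip(rr-1.5,0,None)*(r[:,2]>60)
    if w.sum()>.3: pts.append((u,130+(w*np.arange(22)).sum()/w.sum()))
pts=np.array(pts,np.float32);f=cv2.fitLine(pts,cv2.DIST_HUBER,0,.01,.01).ravel();print(pts[::4].ravel(),f)
g=[atz("side",f[2:]+f[:2]*t*np.sign(f[0]),.15) for t in(30,-30)];d=g[1]-g[0];print(g,"yaw",np.arctan2(d[1],d[0]))
for z in(.19,.2):print("case",atz("top",(157.6,249.6),z))
x0=atz("top",(147,255.5),.2);x1=atz("top",(168,255.),.2);print(x0,x1)
```

```text
184 [1.3 1.3 1.4 1.5 1.5 1.5 1.5 1.5 1.5 1.5 1.3 1.3 1.3 1.2 1.3 1.2 1.3 1.3]
196 [1.3 1.3 1.3 1.4 1.5 1.5 1.5 1.5 1.5 1.5 1.5 1.3 1.3 1.2 1.2 1.2 1.2 1.1]
208 [1.1 1.1 1.2 1.3 1.4 1.5 1.5 1.5 1.5 1.5 1.5 1.3 1.1 1.1 1.  1.  1.1 1.1]
220 [1.3 1.3 1.2 1.1 1.2 1.4 1.4 1.5 1.5 1.5 1.4 1.4 1.3 1.3 1.3 1.3 1.3 1.3]
232 [1.1 1.1 1.2 1.2 1.3 1.4 1.5 1.5 1.5 1.6 1.5 1.4 1.1 1.  0.9 0.9 0.9 0.9]
244 [1.2 1.1 1.1 1.1 1.2 1.4 1.5 1.5 1.5 1.5 1.5 1.5 1.4 1.3 1.1 1.  1.  0.9]
256 [1.3 1.2 1.1 1.1 1.1 1.2 1.3 1.4 1.5 1.5 1.5 1.5 1.4 1.3 1.3 1.3 1.3 1.3]
268 [1.1 1.1 1.1 1.1 1.1 1.2 1.4 1.5 1.5 1.5 1.5 1.5 1.5 1.5 1.3 1.3 1.3 1.3]Traceback (most recent call last):
  File "<stdin>", line 10, in <module>
cv2.error: OpenCV(4.12.0) /io/opencv/modules/imgproc/src/linefit.cpp:618: error: (-215:Assertion failed) npoints2 >= 0 || npoints3 >= 0 in function 'fitLine'
```

Run:
```python
from h import *
np.set_printoptions(precision=4,suppress=True)
def fit(c,pts,t):
    pts=np.array(pts,np.float32);f=cv2.fitLine(pts,cv2.DIST_HUBER,0,.01,.01).ravel()
    print(c,len(pts),f,"res",((pts-f[2:])@np.array([-f[1],f[0]])).std())
    g=[atz(c,f[2:]+f[:2]*s,.15) for s in(-t,t)];d=g[1]-g[0];d*=np.sign(d[0]);print(g,"yaw",np.arctan2(d[1],d[0]))
im=cv2.imread("pics/top0.png").astype(float);pts=[]
for v in list(range(188,276,2)):
    r=im[v,306:320];w=np.clip(r[:,2]/(r[:,1]+1)-1.36,0,.1)
    if w.sum()>.25: pts.append((306+(w*np.arange(14)).sum()/w.sum(),v))
fit("top",pts,40)
s=cv2.imread("pics/side0.png").astype(float);pts=[]
for u in list(range(274,284))+list(range(310,339)):
    r=s[132:152,u];w=np.clip(r[:,2]/(r[:,1]+1)-1.45,0,.1)
    if w.sum()>.2: pts.append((u,132+(w*np.arange(20)).sum()/w.sum()))
fit("side",pts,30);print(np.array(pts)[::5].ravel())
for z in(.19,.2):print("case",atz("top",(157.6,249.6),z))
print("caseedge",atz("top",(147,255.5),.2),atz("top",(168,255.),.2))
for u,v in((339,150),):pass
```

```text
top 44 [  0.0457   0.999  312.5544 235.    ] res 0.16940397
[array([ 0.6097, -0.1454,  0.15  ]), array([ 0.4299, -0.1434,  0.15  ])] yaw -0.010682053177689485
side 1 [  0.6616  -0.7499 274.     138.7164] res 0.0
[array([ 0.6205, -0.026 ,  0.15  ]), array([ 0.5506, -0.2984,  0.15  ])] yaw 1.3195150953043109
[274.     138.7164]
case [0.4887 0.1924 0.19  ]
case [0.4874 0.1904 0.2   ]
caseedge [0.4756 0.2124 0.2   ] [0.4756 0.1684 0.2   ]
```

```bash
cat >> h.py <<'E'
from scipy.spatial.transform import Rotation as R
def quat(yaw,flip=0):  # tool down, tool y along (scale) x
    return (R.from_euler('z',yaw+np.pi/2+flip*np.pi)*R.from_euler('x',np.pi)).as_quat()
E
python3 - <<'E'
from h import *
np.set_printoptions(precision=3,suppress=True)
for fl in(0,1):
    for p in((.4875,.192,.30),(.4875,.192,.169),(.405,.185,.18),(.457,-.09,.3),(.552,-.1445,.267),(.552,-.1445,.345)):
        print(fl,p,inverse_kinematics(p,quat(.08,fl)))
E
```

```text
0 (0.4875, 0.192, 0.3) [-0.9    0.097  0.478  1.86  -0.048  1.195 -0.326]
0 (0.4875, 0.192, 0.169) [-0.878  0.256  0.481  1.993 -0.147  0.926 -0.242]
0 (0.405, 0.185, 0.18) [-0.943  0.072  0.44   2.156 -0.038  0.921 -0.401]
0 (0.457, -0.09, 0.3) [-0.827 -0.085  0.908  1.996  0.072  1.199  0.133]
0 (0.552, -0.1445, 0.267) [-0.626  0.321  0.978  1.809 -0.289  1.164  0.524]
0 (0.552, -0.1445, 0.345) [-0.671  0.239  1.01   1.712 -0.209  1.307  0.461]
1 (0.4875, 0.192, 0.3) [-0.588  0.099  0.144  1.847 -0.015  1.197  2.782]
1 (0.4875, 0.192, 0.169) [-0.497  0.24   0.048  1.976 -0.014  0.926  2.78 ]
1 (0.405, 0.185, 0.18) [-0.617  0.077  0.1    2.143 -0.01   0.922  2.71 ]
1 (0.457, -0.09, 0.3) None
1 (0.552, -0.1445, 0.267) [-0.843  0.578  1.389  1.815 -0.598  1.268 -2.349]
1 (0.552, -0.1445, 0.345) [-0.884  0.442  1.398  1.717 -0.445  1.365 -2.468]
```

Run:
```python
from h import *
np.set_printoptions(precision=3,suppress=True)
q=quat(.08)
move_ptp((.4875,.192,.29),q)
movel((.4875,.192,.170),q,.1)
print(read_ft_force(),read_eef_pos())
a=snap("side","s1.png");b=snap("top","t1.png")
move_gripper(.026,70)
print(read_finger_gap(),read_grasp_force(),read_eef_pos(),read_ft_force(),read_time_s())
a=snap("side","s2.png")
cv2.imwrite("pics/c2.png",cv2.resize(cv2.imread("pics/s2.png")[150:300,230:400],(800,706))[:600])
```

```text
[-0.159  0.1   -0.051] [0.488 0.192 0.171]
0.02762490578177275 64.04492855072021 [0.488 0.192 0.17 ] [-0.395 -0.172  2.176] 5.4333
```

View pics/c2.png

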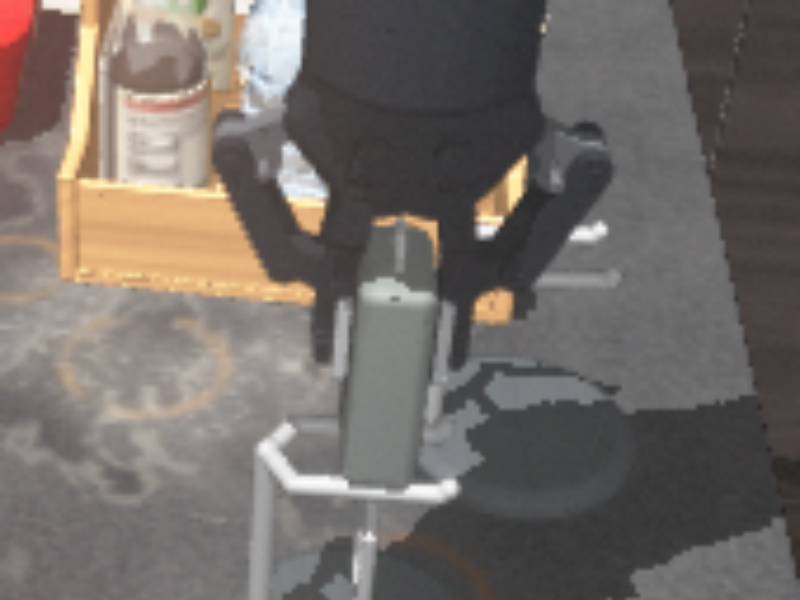

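The pads hold the case across its thickness, with its near bottom edge at about (312,253) in the side view and the prongs below. Next I lift 9 mm and draw it out.

Run:
```python
from h import *
np.set_printoptions(precision=3,suppress=True)
q=quat(.08)
def show(t):print(t,read_eef_pos(),read_ft_force(),round(read_time_s(),1))
x,y,z=.4875,.192,.170
movel((x,y,z+.009),q,.04);show("up")
x-=.078*np.cos(.08);y-=.078*np.sin(.08)
movel((x,y,z+.009),q,.08);show("out")
movel((x,y,.30),q,.15)
movel((.445,-.085,.30),quat(-.01),.2);show("stage")
print(read_finger_gap())
snap("side","s3.png");snap("top","t3.png")
for c in("side","top"):
    for n in("hook_tip","hook_seat","scale","entry_point","balance_groove","handle_mid","sauce_l","water_l"):print(c,n,[(np.round(d["at"],1),round(d["confidence"],2)) for d in tip_of(c,n)])
a=cv2.imread("pics/s3.png")[90:240,240:400];b=cv2.imread("pics/t3.png")[160:310,240:400]
cv2.imwrite("pics/c3.png",cv2.resize(np.hstack([a,b]),(800,375),interpolation=2))
```

```text
up [0.488 0.192 0.179] [-0.658 -0.318 -1.822] 5.9
out [0.41  0.186 0.179] [-0.234  0.702 -1.539] 7.0
stage [ 0.445 -0.084  0.3  ] [-0.037  0.394 -1.136] 9.5
0.02768051998394059
side hook_tip [(array([337.6, 138.1]), 0.59), (array([337.1, 116.5]), 0.53)]
side hook_seat []
side scale [(array([337.4, 118.3]), 0.95)]
side entry_point [(array([329.9, 143.3]), 0.97)]
side balance_groove [(array([291.7, 137.4]), 0.72), (array([222.1, 308.2]), 0.7)]
side handle_mid [(array([295.4, 142.8]), 0.92)]
side sauce_l [(array([267.6, 177.5]), 0.79), (array([263.1, 201.3]), 0.69)]
side water_l [(array([291.7, 200.4]), 0.79), (array([338.7, 118. ]), 0.2)]
top hook_tip []
top hook_seat []
top scale []
top entry_point []
top balance_groove [(array([314. , 217.3]), 0.91)]
top handle_mid []
top sauce_l [(array([280.7, 211.1]), 0.78), (array([325.6, 201.6]), 0.63)]
top water_l [(array([280.8, 237.6]), 0.53)]
```

View pics/c3.png

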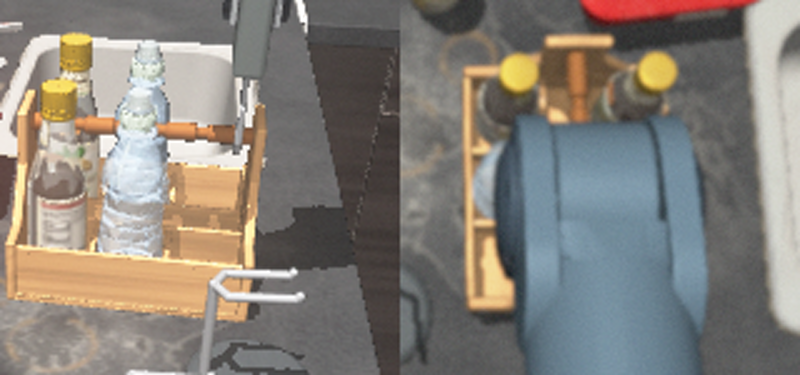

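The side crop shows the scale hanging clear, its case bottom at about (337,118) and the hook tip at (338,138). The handle lies behind it and the carrier is untouched.

Run:
```python
from h import *
np.set_printoptions(precision=4,suppress=True)
print("scale o",proj("side",(.445,-.084,.242)),"tip",proj("side",(.445,-.099,.187)))
def aty(uv,y):
    o,d=ray("side",uv);return o+d*(y-o[1])/d[1]
print("seen scale",aty((337.4,118.3),-.084),"tip",aty((337.6,138.1),-.099))
for n,l,off in(("entry",[(329.2,141.8),(329.9,143.3)],-.075),("bal",[(289,137.2),(291.7,137.4)],.02),("mid",[(296.7,138.3),(295.4,142.8)],0)):
    for uv in l: p=aty(uv,-.1445);print(n,p,"carrier x",p[0]-off)
# grooves: handle dark gaps in side view: print handle thickness per column
s=cv2.imread("pics/side0.png").astype(float)
print([(u,int(((s[130:152,u,2]/(s[130:152,u,1]+1)>1.4)&(s[130:152,u,2]>50)).sum())) for u in range(256,344)])
for dx in(-.105,-.06,-.02,.02,.06,.105):print(dx,proj("side",(.532+dx,-.1445,.15)))
# sauce/water caps from top (z .205)
for n,uv,cx,cy in(("sauce cap",(448/1.5625,296/1.5625),.073,.059),("sauce r",(535/1.5625,296/1.5625),.073,-.059),("water",(448/1.5625,347/1.5625),0,.059),("water r",(537/1.5625,349/1.5625),0,-.059)):
    p=atz("top",uv,.207);print(n,p,"-> carrier",p[0]-cx,p[1]-cy)
```

```text
scale o [338.5096 116.8542] tip [335.3847 137.1376]
seen scale [ 0.447  -0.084   0.2386] tip [ 0.4398 -0.099   0.185 ]
entry [ 0.4548 -0.1445  0.1526] carrier x 0.5298118419191066
entry [ 0.4527 -0.1445  0.1487] carrier x 0.5277248632467247
bal [ 0.5525 -0.1445  0.1579] carrier x 0.5324715180655537
bal [ 0.5459 -0.1445  0.1578] carrier x 0.5258629093121606
mid [ 0.5336 -0.1445  0.1563] carrier x 0.5335702831547042
mid [ 0.536  -0.1445  0.1439] carrier x 0.5360202529648622
[(256, 2), (257, 0), (258, 0), (259, 0), (260, 0), (261, 0), (262, 0), (263, 0), (264, 0), (265, 0), (266, 0), (267, 0), (268, 0), (269, 0), (270, 3), (271, 6), (272, 4), (273, 3), (274, 5), (275, 7), (276, 5), (277, 6), (278, 5), (279, 6), (280, 6), (281, 6), (282, 6), (283, 6), (284, 6), (285, 5), (286, 2), (287, 0), (288, 0), (289, 0), (290, 0), (291, 0), (292, 0), (293, 0), (294, 0), (295, 0), (296, 0), (297, 0), (298, 0), (299, 0), (300, 0), (301, 0), (302, 0), (303, 1), (304, 3), (305, 3), (306, 4), (307, 5), (308, 5), (309, 6), (310, 6), (311, 6), (312, 6), (313, 6), (314, 6), (315, 6), (316, 6), (317, 6), (318, 4), (319, 4), (320, 3), (321, 4), (322, 4), (323, 6), (324, 6), (325, 6), (326, 6), (327, 6), (328, 6), (329, 6), (330, 6), (331, 7), (332, 6), (333, 7), (334, 6), (335, 6), (336, 6), (337, 6), (338, 6), (339, 6), (340, 6), (341, 3), (342, 0), (343, 0)]
-0.105 [340.7481 143.5393]
-0.06 [321.9219 142.2999]
-0.02 [305.3861 141.2113]
0.02 [289.034  140.1347]
0.06 [272.8625 139.0701]
0.105 [254.8818 137.8863]
sauce cap [ 0.6096 -0.086   0.207 ] -> carrier 0.5365886241444184 -0.14496722586236405
sauce r [ 0.6067 -0.2056  0.207 ] -> carrier 0.5336967127755087 -0.14662790513762108
water [ 0.5384 -0.0829  0.207 ] -> carrier 0.5383713296293174 -0.1418865968748444
water r [ 0.5327 -0.2031  0.207 ] -> carrier 0.5327331588970108 -0.14409210714965864
```

Run:
```python
from h import *
np.set_printoptions(precision=3,suppress=True)
q=quat(-.01)
def show(t):print(t,read_eef_pos(),read_ft_force(),read_ft_torque(),round(read_time_s(),1))
movel((.457,-.093,.30),q,.1)
movel((.457,-.093,.246),q,.08);show("down")
for y in(-.110,-.122,-.134,-.144):
    movel((.457,y,.246),q,.04);show(y)
snap("side","s4.png")
print([(n,[(np.round(d["at"],1),round(d["confidence"],2)) for d in tip_of("side",n)]) for n in("scale","hook_tip","hook_seat")])
cv2.imwrite("pics/c4.png",cv2.resize(cv2.imread("pics/s4.png")[90:210,240:400],(800,600),interpolation=2))
```

```text
down [ 0.457 -0.093  0.246] [ 0.324 -0.01  -1.223] [ 0.052 -0.058  0.025] 11.5
-0.11 [ 0.457 -0.11   0.246] [-0.471  0.304 -1.679] [ 0.002  0.018 -0.015] 12.1
-0.122 [ 0.457 -0.122  0.246] [ 0.23   0.864 -1.273] [-0.018  0.025 -0.037] 12.5
-0.134 [ 0.457 -0.134  0.246] [ 0.106 -0.055 -2.148] [-0.047  0.047  0.018] 12.9
-0.144 [ 0.457 -0.144  0.246] [-0.7   -0.074 -1.211] [ 0.014 -0.017  0.015] 13.3
[('scale', [(array([331. , 127.6]), 0.67)]), ('hook_tip', [(array([328.1, 144.9]), 0.46), (array([290.3, 192.4]), 0.16)]), ('hook_seat', [(array([325.6, 153.7]), 0.39)])]
```

View pics/c4.png

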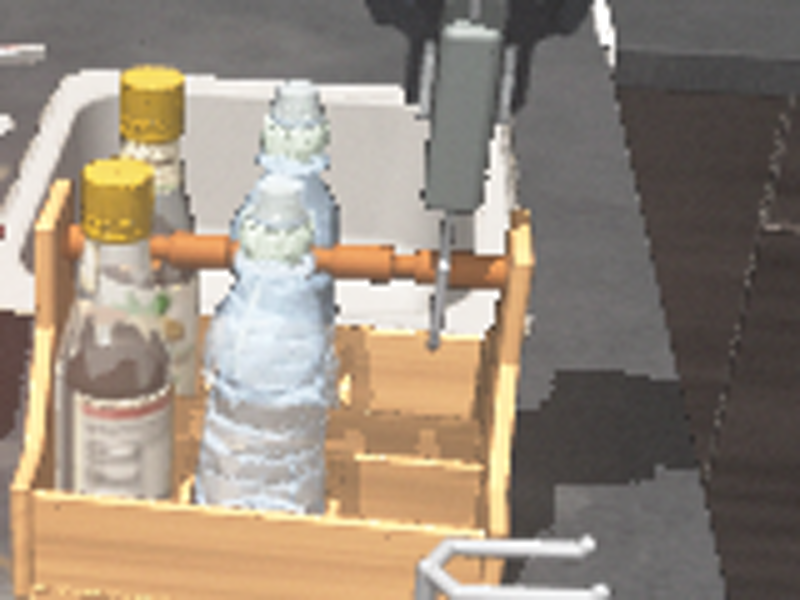

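The hook's front wire at about (328,148) passes in front of the handle at (327,144), and the U lies under it. The -60 groove shows at (321,143). Next I raise it into the U and slide.

Run:
```python
from h import *
np.set_printoptions(precision=3,suppress=True)
q=quat(-.01)
def show(t):
    f=np.mean([read_ft_force() for _ in range(5)],0);print(t,read_eef_pos(),f,read_ft_torque(),round(read_time_s(),1));return f
z=.266
movel((.457,-.144,.258),q,.04);show("up1")
movel((.457,-.144,z),q,.03);show("up2")
for x in(.475,.495,.515,.535,.554):
    movel((x,-.144-.01*(x-.457),z),q,.05);f=show(x)
    if np.hypot(f[0],f[1])>4:print("stop");break
snap("side","s5.png")
print([(n,[(np.round(d["at"],1),round(d["confidence"],2)) for d in tip_of("side",n)]) for n in("scale","hook_tip","entry_point","handle_mid")])
cv2.imwrite("pics/c5.png",cv2.resize(cv2.imread("pics/s5.png")[90:210,240:400],(800,600),interpolation=2))
```

```text
up1 [ 0.457 -0.144  0.258] [-0.669  0.458 -1.402] [ 0.006  0.044 -0.039] 14.0
up2 [ 0.457 -0.144  0.266] [ 0.141  0.391 -1.209] [-0.034  0.005  0.058] 14.4
0.475 [ 0.475 -0.144  0.266] [-0.368  0.25  -1.408] [-0.    -0.005  0.04 ] 14.9
0.495 [ 0.495 -0.144  0.266] [ 0.612  0.01  -2.062] [-0.055  0.018 -0.011] 15.5
0.515 [ 0.515 -0.145  0.266] [-0.102  0.595 -1.234] [-0.039 -0.021 -0.01 ] 16.0
0.535 [ 0.535 -0.145  0.266] [ 0.246  0.726 -1.375] [-0.04   0.034 -0.007] 16.6
0.554 [ 0.554 -0.145  0.266] [ 0.64  -0.353 -1.188] [-0.002  0.036 -0.053] 17.1
[('scale', [(array([289.9, 201.6]), 0.69), (array([289.6, 118. ]), 0.66)]), ('hook_tip', [(array([291. , 135.2]), 0.6)]), ('entry_point', [(array([327.2, 140.9]), 0.74)]), ('handle_mid', [(array([295.1, 140.6]), 0.75), (array([202.1, 240.4]), 0.51)])]
```

View pics/c5.png

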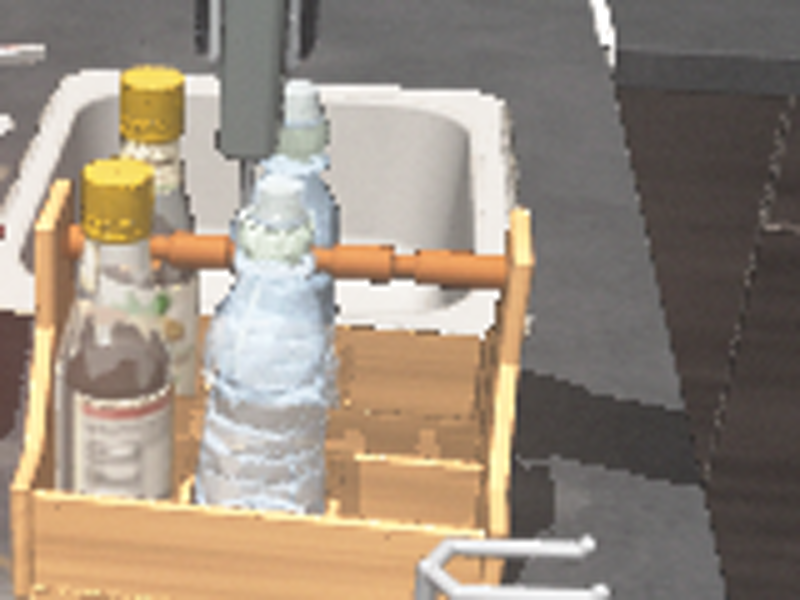

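The case is now over the gap at (290,118) with its wire going down at column 290. The grooves at 320.5 and 271.5 put the +20 groove at x ≈ 0.554. No contact forces showed during the slide. Lifting slowly.

Run:
```python
from h import *
np.set_printoptions(precision=3,suppress=True)
q=quat(-.01)
def show(t):
    f=np.mean([read_ft_force() for _ in range(5)],0);print(t,read_eef_pos(),f,read_ft_torque(),round(read_time_s(),1));return f
for z in(.272,.278,.284,.290,.296,.302):
    movel((.5545,-.145,z),q,.02);show(z)
pause(.5);snap("side","s6.png")
cv2.imwrite("pics/c6.png",cv2.resize(cv2.imread("pics/s6.png")[90:240,220:420],(800,600),interpolation=2))
```

```text
0.272 [ 0.555 -0.145  0.272] [-0.255 -0.801 -2.294] [-0.    -0.024  0.008] 17.8
0.278 [ 0.555 -0.145  0.278] [-1.174 -0.773 -1.035] [ 0.049 -0.017  0.024] 18.3
0.284 [ 0.554 -0.145  0.284] [ 0.008 -0.185 -3.415] [ 0.041 -0.011 -0.013] 18.7
0.29 [ 0.554 -0.145  0.29 ] [-0.665  0.043 -7.885] [ 0.005 -0.11  -0.013] 19.2
0.296 [ 0.554 -0.145  0.296] [ 0.42  -0.225 -9.309] [0.139 0.036 0.041] 19.6
0.302 [ 0.555 -0.145  0.302] [-0.121  0.123 -9.755] [ 0.05  -0.015 -0.002] 20.1
```

View pics/c6.png

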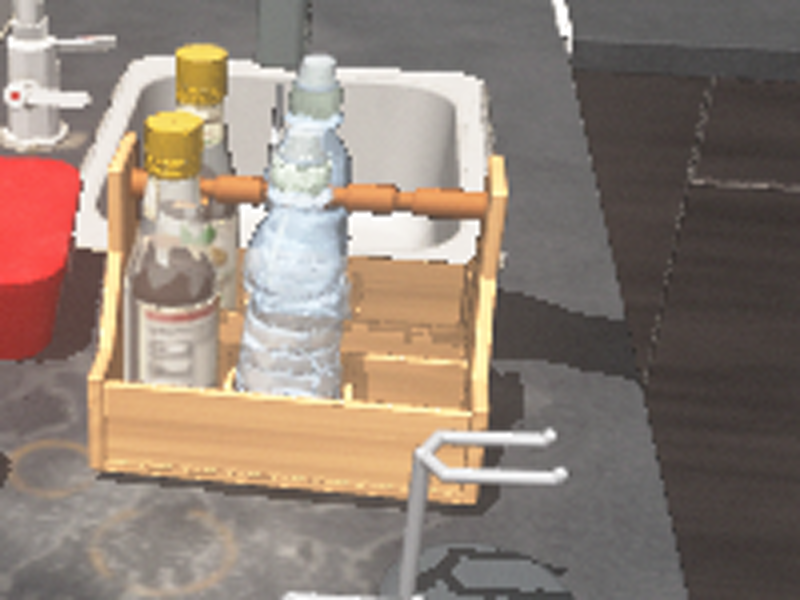

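The force is at 9.7 N, the full weight of carrier plus scale, and the carrier hangs level with its lower edge off the worktop. Lift-off was at TCP z ≈ 0.2945, so I raise to 0.345.

Run:
```python
from h import *
np.set_printoptions(precision=3,suppress=True)
q=quat(-.01)
movel((.5545,-.145,.345),q,.02);pause(3)
for i in range(4):
    print(read_eef_pos(),np.mean([read_ft_force() for _ in range(5)],0),read_ft_torque(),round(read_time_s(),1));pause(.3)
print(read_finger_gap())
snap("side","s7a.png");pause(.4);snap("side","s7.png")
a=cv2.imread("pics/s7a.png").astype(int)[60:240,220:345];b=cv2.imread("pics/s7.png").astype(int)[60:240,220:345];print("diff",abs(a-b).mean())
for n in("entry_point","handle_mid","balance_groove","carrier","jar_mustard","salt_shaker","egg_cup"):print(n,[(np.round(d["at"],1),round(d["confidence"],2)) for d in tip_of("side",n)])
for dz in(.045,.05,.055):print(dz,[proj("side",(.5345+dx,-.1445+dy,z+dz)) for dx,dy,z in((-.113,.1,0),(.113,.1,0),(-.06,0,.15),(-.113,.0,.172))])
cv2.imwrite("pics/c7.png",cv2.resize(cv2.imread("pics/s7.png")[60:240,200:440],(800,600),interpolation=2))
```

```text
[ 0.555 -0.145  0.345] [ 0.262  0.539 -9.702] [0.004 0.005 0.042] 25.9
[ 0.555 -0.145  0.345] [-1.207 -0.9   -9.596] [0.026 0.037 0.014] 26.2
[ 0.554 -0.145  0.345] [ 0.2   -1.547 -9.902] [-0.012  0.021 -0.015] 26.5
[ 0.555 -0.145  0.345] [-0.363 -0.057 -9.035] [-0.026  0.024  0.007] 26.8
0.027491729762469375
diff 1.2251555555555556
entry_point [(array([330.3, 126.4]), 0.72)]
handle_mid [(array([297.2, 121. ]), 0.77)]
balance_groove [(array([290.2, 119.3]), 0.91)]
carrier [(array([293.5, 175.6]), 0.78), (array([268.8, 162.4]), 0.32)]
jar_mustard [(array([198.9, 211.9]), 0.81)]
salt_shaker [(array([200. , 240.5]), 0.76), (array([260.6, 181.7]), 0.65), (array([289.1, 183.6]), 0.65)]
egg_cup [(array([293., 176.]), 0.46)]
0.045 [array([339.004, 202.82 ]), array([244.382, 194.704]), array([322.699, 125.023]), array([346.76 , 117.578])]
0.05 [array([339.264, 201.077]), array([244.35 , 192.992]), array([322.907, 123.052]), array([347.048, 115.541])]
0.055 [array([339.526, 199.323]), array([244.317, 191.269]), array([323.117, 121.069]), array([347.338, 113.491])]
```

View pics/c7.png

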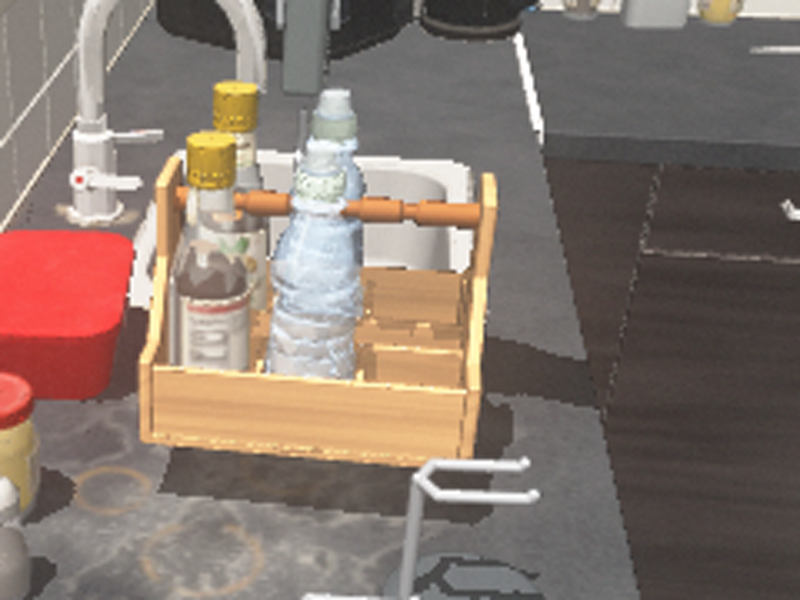

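The carrier hangs level: its bottom edge runs from (243,192) to (342,199), against (244,193) to (339,201) predicted for 5 cm clear and level. The bottles are upright. I'll let it settle and hand in.

Run:
```python
from h import *
pause(3)
a=read_camera("side").astype(int)[100:210,235:345]
for _ in range(3):
    pause(.3);b=read_camera("side").astype(int)[100:210,235:345];print(abs(a-b).mean(),(abs(a-b).max(2)>25).mean())
print(sign_off(),read_time_s())
```

```text
1.130633608815427 0.0
1.1343526170798899 0.0
1.1353443526170799 0.00016528925619834712
the job is handed in; nothing more can be done
the job is handed in; nothing more can be done
```

I handed the job in with the carrier hanging still and level from the scale hook at the groove over the load, about 5 cm clear of the worktop. All four bottles were upright, the bystanders were untouched, the last clock reading was about 27 s of the 58 s allowed, and the verdict was not shown.

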